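# Close a tin in the bench press and hold the squeeze

## Task

Close the filled tin in the bench press. With the red safety catch still on, push the sliding nest all the way in under the ram; then flip the red catch fully over towards the front of the press, and pull the lever down until the ram has pressed the tin's lid fully home. Finish while still holding the lever right down against its return spring; do not disturb the finished tins or the label roll.

Things in the scene. Friction and masses are not known exactly. Their poses are not given: they have to be found in the camera images.
- press: White and steel hand press, fixed. Base 215 x 130 mm (x by y); head 70 mm wide, 123 to 208 mm above the table, its front 41 mm before the ram; the ram sticks up to 252 mm. Origin on the table, below the ram. Its x axis points from its front (slide side, towards the robot) to its back, y to its left, z up; x, y, z below mean these axes. Place and yaw vary.
- nest_slide (a joint): Position of the sliding nest, 0 = out, 0.070 m = home against its stop with the tin straight under the ram; grows along the press's +x. Drags with about 2 N friction and stays where it is left. Starts out, at 0.
- push_plate (a point): Centre of the front (-x) face of the black upright push plate at the front end of the slide: 56 mm wide along y, 9 mm thick along x, from 28 mm below to 12 mm above this point (top 59 mm above the table). Moves with the slide. Push it towards +x.
- catch_paddle (a point): Middle of the red thumb paddle of the catch, left of the head. With the catch on it is upright: 9 mm thick along x, 32 mm wide along y, 38 mm high. It swings at 41 mm radius about catch_hinge. From the hinge a red strut, 9 mm high, runs 43 mm back (+x) to the lug of the lever shaft and turns with it; above that, the space behind the paddle is free.
- catch_hinge (a point): Axis of the catch, along the press's y, 200 mm above the table, straight below the upright paddle (fixed to the press).
- catch (a joint): Angle of the catch: 0 = on (paddle upright, the strut blocks the lever after about 0.12 rad), 1.2 rad = flipped fully over to its stop; grows as the top of the paddle goes towards the front (-x) and down. Light friction of 0.07 N m: it stays where it is left.
- lever_grip (a point): Middle of the round black cross grip at the lever's end, right of the press: 22 mm diameter, 96 mm long along y (48 mm either side), free all round. Radius 150 mm about lever_hinge. The spring pushes it back with about 7 N at the top, 10 N at the bottom; 15 N while the lid is moving.
- lever_hinge (a point): Point on the lever's axis (along the press's y), 170 mm above the table, level in y with the middle of the grip (fixed to the press).
- lever (a joint): Lever angle: 0 = up, pointing forward (-x) and 1.047 rad above level; grows as the grip swings forward and down: grip = lever_hinge + 0.150 * (-cos a along x, +sin a along z), a = 1.047 - value. The ram comes down 22 mm per rad: meets the lid at 0.91, lid home at about 1.09, hard stop at 1.16. A spring swings it back up if let go.
- lid_top (a point): Centre of the top of the gold lid, 69 mm diameter, lying on the gold tin (66 mm diameter) that stands loose in the white nest ring of the slide. 53 mm above the table while raised.
- lid (a joint): How far the lid has been pressed onto the tin: 0 = raised, 0.004 m = fully home. Sliding it takes about 30 N from the ram and it stays where it is.
- done_tin_a_mid (a point): Centre of a closed gold tin, 68 mm diameter, 23 mm high, standing on the table to the left of the press: leave alone.
- done_tin_b_mid (a point): Centre of a second closed gold tin, 68 mm diameter, 23 mm high, left of the press: leave alone.
- label_roll_mid (a point): Centre of a roll of white labels, 83 mm diameter, 40 mm high, standing flat on the table to the right of the press: leave alone.
Things that resemble listed ones, but are neither listed nor needed, are in the scene too. Leave any pink or turquoise look-alike of the part that bears lid_top alone.

How it is judged:
On the way, in this order (a step that is already met when the one before it is completed fails the run):
1. the nest slide is pushed home (within 3 mm of its stop) while the catch is on (value of joint nest_slide above 0.067 m and value of joint catch below 0.15 rad), for 0.2 s.
2. the catch is flipped over (past 0.8 rad) while the lever is still up (value of joint catch above 0.8 rad and value of joint lever below 0.15 rad), for 0.2 s.
3. the lever is pulled down and the ram has pressed the lid home (value of joint lid above 0.0034 m and value of joint lever above 1.02 rad), for 0.2 s.
At the end, for the whole second after the job is handed in: The lid is pressed home (at least 3.4 of 4 mm), the tin upright and within 5 mm of the ram's axis, the slide within 3 mm of its stop, the catch flipped past 0.8 rad, and the gripper still holds the lever down (past 1.02 rad, with at least 2 N on it) (all of step 3 and value of joint nest_slide above 0.067 m and value of joint catch above 0.8 rad and horizontal distance between lid_top and press below 0.005 m and angle between lid_top's own z axis and vertical below 0.06 rad and contact force between the fingers and lever above 2 N); the arm keeps its last pose, push and grip.
It fails at once if the first finished tin is moved more than 20 mm (distance of done_tin_a_mid from where it was at the start of the episode above 0.02 m).
It fails at once if the second finished tin is moved more than 20 mm (distance of done_tin_b_mid from where it was at the start of the episode above 0.02 m).
It fails at once if the label roll is moved more than 20 mm (distance of label_roll_mid from where it was at the start of the episode above 0.02 m).
It fails at once if the gripper presses on the lid instead of the press (over 15 N) (contact force between the fingers and lid above 15 N).
It also fails if it takes over 54 s, if anything falls off the work surface, if the arm or the gripper's body presses on something with over 40 N, if the wrist force passes 120 N, or if a joint passes its speed limit or range.

## Robot

A 6-joint arm with a two-finger parallel gripper is mounted at the origin on a cart in front of the work surface, level with it; the furniture and walls round the work are solid. World frame = base frame: x ahead of the robot, y to its left, z up, the work surface at z = 0. Lengths are in m, angles in rad, forces in N, time in s.
With the tool pointing down it reaches from about 0.35 to 0.975 m from the base axis. Payload 4.9 kg.
Tool frame: the origin (TCP) lies at the very end of the fingers, on their centre line; the grasp point (between the pads) lies ctrl.grip_point_offset behind it (ctrl.grip_point_offset is the distance from the TCP to the grasp point, in m); z points along the fingers, y is the direction in which the jaws open and shut (so a half turn about z gives the same grasp; the last joint's range is limited). The gripper opens to 85 mm and grips with 20 to 120 N. Pads are 22 mm wide; open, the fingers measure 114 mm over their backs; the gripper's body (76 mm by 85 mm) begins 54 mm behind the grasp point. The pads swing forward as they close: fully open they stand 13 mm farther back than shut.
Start: joints at [-1.225, 0.053, 1.613, -0, 1.476, -0.119], TCP at [0.28, -0.559, 0.231] pointing down, gripper open.
Joint ranges: [-3.01, 3.01], [-1.01, 2.22], [0.06, 2.58], [-1.02, 4.17], [0.09, 2.62], [-3.14, 3.14]. Speed limits (rad/s): [2.57, 2.57, 3.14, 3.14, 3.14, 3.14].

## Interface

Orientations are given as a rotation vector (axis times angle).
In Python, from station import ctrl gives the robot as it stands. The module is installed in compiled form; this text tells all that it offers.
- The arm moves only by the shell command python3 -m creep 'ROWS' [FORCE]. ROWS is JSON, a list of rows, each a list of 5 numbers: the closure in counts, from 0 (fully open) to 255 (shut), then the shift along the tool's x, y, z in mm, then the turn about the tool's z in rad. A call has 1 to 12 rows; each row is the pose to reach, as a shift and turn from the pose commanded when the call began, along the tool's axes at that moment; what a row does not reach only later rows make up. A row lasts 1/12 s, in which the tool goes at most 41.7 mm and 7.16 degrees, less where a joint would pass 70% of its speed; a pose out of reach is approached as far as the arm can. A call with a gripper value outside its range is refused whole. The fingers move at their own pace and stop on an object; FORCE is the grip in N (left out, the last holds). Time passes only in rows, so rows that repeat a pose let the fingers close. It gives the time, the measured TCP pose, the force and the opening at its end, in the units of the state.
- ctrl.get_obs(): the state, without advancing time (a new reading comes with each control period).
- ctrl.get_image(name): name is "scene" or "top"; returns the picture (420x560x3 uint8, red, green, blue); there is no depth.
- ctrl.calibration(name): a dict with "fx", "fy", "cx", "cy" (pixels), "R" (3x3) and "t" (3): a world point X has camera coordinates R X + t. Camera axes: x right, y down, z forward; pixel columns grow to the right and rows downward; lengths in m; the calibration is good to about 2 mm. A picture is of the moment at which its call begins. calibration takes no time and is no camera call.
- ctrl.finish_job(): hands the job in, once; it reports no verdict.
Trained networks look in the newest picture that a camera, given by its name, has taken for a name from the list of things; names that differ only in an ending like _2 or _b are one class to them, and where a whole thing is asked for, a point or a joint stands for the part that bears it (a point fixed in the world has none). Each returns a list of dicts, best first, with "conf" (0 to 1); they miss things now and then, are a little off and sometimes report something else, mostly with a low value. They report only what shows in the picture. A call takes as long as a camera call. They do not tell look-alikes from the thing itself.
- ctrl.boxes_of(camera, label): "rect" ([left, top, width, height] in pixels, round what is visible of it).
- ctrl.outline_of(camera, label): "mask" (420x560 bool, what is visible of it) and "rect" ([left, top, width, height] in pixels, round what is visible of it).
The state is a dict: "t": time; "q": joint angles; "dq": joint speeds; "effort": joint torques, N m; "tool_pos": TCP position; "tool_rot": TCP orientation; "contact_force": force on the tool from outside, world axes, zero at the start; "wrist_torque": the same for the moment, N m; "opening": finger opening in m.
Only numpy, scipy, OpenCV 4.12 (cv2) and the standard library are available. Lean on these libraries where they do the work, as an engineer would, in place of code of your own. Each camera call takes 0.05 s, during which the arm holds its last target. There are 200 camera calls.

## Working session

There is one attempt and no reset: what is moved stays moved. The work goes in short steps, Python scripts to look and compute and a shell command to move; the robot and the scene stay as the last step left them, time stands still between calls to the robot, and variables do not carry over. Pictures are saved under pics/ and viewed, about 8 in all and at most 12, crops included, and the job is handed in when it is done.

```bash
mkdir -p pics; ls
cat > h.py <<'E'
from station import ctrl
import numpy as np, cv2
from scipy.spatial.transform import Rotation as Rn
def cal(n):
    c=ctrl.calibration(n); return c,np.array(c["R"]),np.array(c["t"])
def at_z(n,u,v,z):
    c,R,t=cal(n); o=-R.T@t; d=R.T@np.array([(u-c["cx"])/c["fx"],(v-c["cy"])/c["fy"],1]); return o+d*(z-o[2])/d[2]
def proj(n,X):
    c,R,t=cal(n); p=R@np.array(X)+t; return np.array([c["fx"]*p[0]/p[2]+c["cx"],c["fy"]*p[1]/p[2]+c["cy"]])
def tri(a,pa,b,pb):
    A=[];B=[]
    for n,(u,v) in((a,pa),(b,pb)):
        c,R,t=cal(n); o=-R.T@t; d=R.T@np.array([(u-c["cx"])/c["fx"],(v-c["cy"])/c["fy"],1]); d/=np.linalg.norm(d)
        P=np.eye(3)-np.outer(d,d); A.append(P);B.append(P@o)
    return np.linalg.lstsq(np.vstack(A),np.hstack(B),rcond=None)[0]
E
cat > look.py <<'E'
from h import *
ims={n:ctrl.get_image(n) for n in("scene","top")}
for n in ims: cv2.imwrite(f"pics/{n}0.png",ims[n][:,:,::-1])
for n in ims:
    c,R,t=cal(n); print(n,c["fx"],"cam at",-R.T@t)
    for l in("press","push_plate","catch_paddle","lever_grip","lid_top","done_tin_a_mid","label_roll_mid"):
        for d in ctrl.boxes_of(n,l)[:4]:print(n,l,np.round(d["rect"]),round(d["conf"],2))
o=ctrl.get_obs();print(o["t"],o["tool_pos"],o["tool_rot"],Rn.from_rotvec(o["tool_rot"]).as_matrix().round(2),ctrl.grip_point_offset)
E
python3 look.py
```

```text
pics
scene 477.0321108989652 cam at [0.08180934 0.84469614 1.22372465]
scene press [200. 145. 111. 130.] 0.7
scene push_plate [244. 243.  66.  36.] 0.7
scene catch_paddle [233. 215.  21.  16.] 0.45
scene lever_grip [222. 146.  60.  95.] 0.69
scene lever_grip [198. 143. 114. 134.] 0.58
scene lid_top [331. 229.  19.  18.] 0.87
scene lid_top [306. 282.  24.  26.] 0.65
scene lid_top [249. 240.  26.  20.] 0.63
scene lid_top [299. 221.  19.  15.] 0.53
scene done_tin_a_mid [207. 282.  27.  23.] 0.65
scene label_roll_mid [341. 176.  30.  27.] 0.65
top 451.23132398813 cam at [0.29716721 0.1146718  1.35315805]
top press [226. 130. 106. 121.] 0.59
top push_plate [246. 191.  42.  58.] 0.87
top push_plate [234. 152.  95.  25.] 0.43
top catch_paddle [231. 176.  10.  15.] 0.61
top catch_paddle [236. 153.  93.  25.] 0.32
top lever_grip [235. 156.  94.  22.] 0.71
top lid_top [251. 192.  23.  24.] 0.87
top lid_top [242. 264.  22.  25.] 0.82
top lid_top [304. 212.  22.  24.] 0.71
top lid_top [314. 246.  25.  25.] 0.63
top done_tin_a_mid [199. 187.  21.  20.] 0.67
top label_roll_mid [246. 189.  41.  62.] 0.65
top label_roll_mid [381. 227.  29.  28.] 0.64
top label_roll_mid [235. 155.  91.  22.] 0.53
0.8 [ 0.28014006 -0.55869193  0.23132784] [3.05710816e+00 7.23520823e-01 4.56192536e-05] [[ 0.89  0.45  0.  ]
 [ 0.45 -0.89 -0.  ]
 [ 0.    0.   -1.  ]] 0.0187
```

```bash
python3 -c "
import cv2
a=cv2.imread('pics/top0.png')[120:300,180:420];cv2.imwrite('pics/topc.png',cv2.resize(a,None,fx=3.3,fy=3.3,interpolation=2))
a=cv2.imread('pics/scene0.png')[130:320,180:400];cv2.imwrite('pics/scenec.png',cv2.resize(a,None,fx=3.1,fy=3.1,interpolation=2))"
```

```text
(no output)
```

View pics/topc.png

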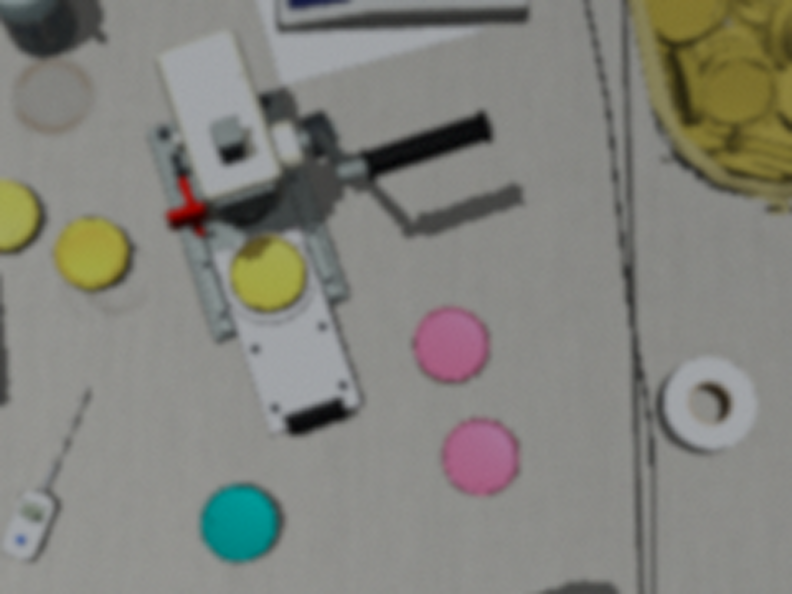

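View pics/scenec.png

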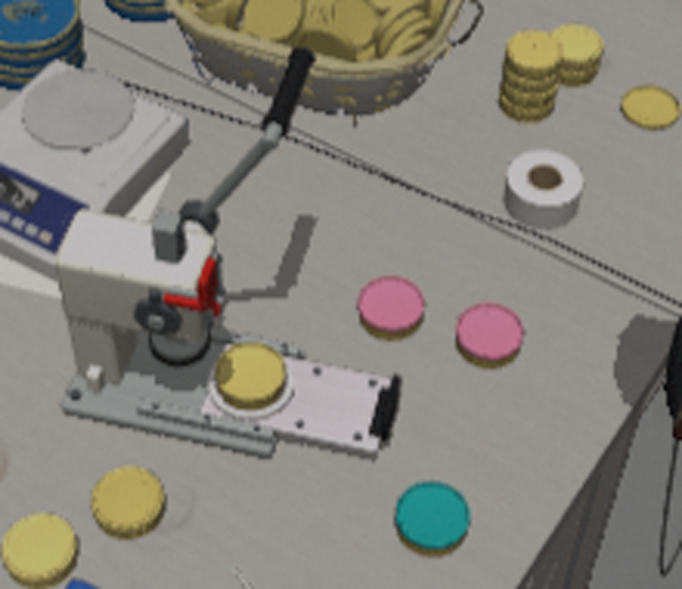

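The top view shows the slide pointing down-right. The plate is at about (276,246) full-frame, the gold lid in the nest at (261,203), the red paddle at (237,185) and the black grip at (309,164). The pink (316,224)/(325,258) and turquoise (253,278) tins are look-alikes standing loose. The gold lid in the white ring is the real one.

```bash
cat > m.py <<'E'
from h import *
T=lambda u,v:(180+u/3.3,120+v/3.3); S=lambda u,v:(180+u/3.1,130+v/3.1)
for n,z,a,b in(("plate",.053,(317,415),(387,408)),("lid",.053,(267,273),(250,375)),("grip",.3,(427,146),(291,90)),("gripA",.3,(365,165),(280,125)),("gripB",.3,(488,127),(303,57)),("paddle",.241,(187,215),(208,287)),("ramtop",.252,(228,130),(167,218))):
    print(n,"top@z",at_z("top",*T(*a),z).round(4),"scene@z",at_z("scene",*S(*b),z).round(4),"tri",tri("top",T(*a),"scene",S(*b)).round(4))
for n,z,a in(("pink1",.03,(451,344)),("pink2",.03,(481,456)),("turq",.03,(241,522)),("tinA",.023,(92,253)),("roll",.04,(709,403)),
 ("slideL",.02,(275,433)),("slideR",.02,(362,402)),("slR2",.02,(305,236)),("slL2",.02,(212,240))):print(n,at_z("top",*T(*a),z).round(3))
E
python3 m.py
```

```text
plate top@z [0.4692 0.1423 0.053 ] scene@z [0.4616 0.1527 0.053 ] tri [0.4697 0.1421 0.0343]
lid top@z [0.5965 0.1892 0.053 ] scene@z [0.5912 0.1947 0.053 ] tri [0.5973 0.1893 0.0427]
grip top@z [0.6375 0.059  0.3   ] scene@z [0.6348 0.0582 0.3   ] tri [0.636  0.0586 0.3004]
gripA top@z [0.6223 0.1047 0.3   ] scene@z [0.6177 0.0998 0.3   ] tri [0.618  0.1039 0.3047]
gripB top@z [0.6528 0.0137 0.3   ] scene@z [0.6503 0.0163 0.3   ] tri [0.6533 0.0132 0.2964]
paddle top@z [0.5985 0.2414 0.241 ] scene@z [0.592  0.2451 0.241 ] tri [0.598  0.2413 0.2342]
ramtop top@z [0.6641 0.2107 0.252 ] scene@z [0.6619 0.2101 0.252 ] tri [0.663  0.2104 0.2522]
pink1 [0.538 0.023 0.03 ]
pink2 [ 0.437 -0.003  0.03 ]
turq [0.377 0.208 0.03 ]
tinA [0.62  0.352 0.023]
roll [ 0.486 -0.205  0.04 ]
slideL [0.457 0.18  0.02 ]
slideR [0.486 0.103 0.02 ]
slR2 [0.64  0.157 0.02 ]
slL2 [0.635 0.243 0.02 ]
```

Press frame: origin ≈ (0.663, 0.2115), yaw ≈ 0.34. This agrees across the lid+70 mm, the ram top and the grip height of 0.300. I'm moving in front of the plate with the fingers shut.

```bash
cat > go.py <<'E'
# usage: go.py px py z yaw_off : prints tool-frame shift (mm) and turn to a press-frame target
import sys
from h import *
O=np.array([.663,.2115]);Y=.34
o=ctrl.get_obs();M=Rn.from_rotvec(o["tool_rot"]).as_matrix()
c,s=np.cos(Y),np.sin(Y);p=np.array(o["tool_pos"]);d=p[:2]-O
y0=np.arctan2(M[1,0],M[0,0])
print("t",o["t"],"press xyz mm",np.round([1e3*(c*d[0]+s*d[1]),1e3*(-s*d[0]+c*d[1]),1e3*p[2]],1),"yaw-Y",round(y0-Y,3),"F",np.round(Rn.from_euler("z",-Y).apply(o["contact_force"]),1),"open",round(o["opening"],4),"q6",round(o["q"][5],2))
if len(sys.argv)>3:
    a=[float(v) for v in sys.argv[1:]]
    X=np.array([*(O+np.array([c*a[0]-s*a[1],s*a[0]+c*a[1]])/1e3),a[2]/1e3])
    print("shift",np.round(1e3*M.T@(X-p),1),"turn",round(-((Y+(a[3] if len(a)>3 else 0))-y0),3))
E
python3 -m creep '[[255,440,-548,0,0.125],[255,440,-548,0,0.125],[255,440,-548,0,0.125],[255,440,-548,0,0.125],[255,440,-548,0,0.125],[255,440,-548,0,0.125],[255,440,-548,0,0.125],[255,440,-548,0,0.125],[255,440,-548,0,0.125],[255,440,-548,0,0.125],[255,440,-548,0,0.125],[255,440,-548,0,0.125]]' 40
python3 go.py -250 0 231
```

```text
t: 1.8
tool_pos: [0.3852, -0.068, 0.2317]
tool_rot: [3.096, 0.53, 0.003]
contact_force: [0.9, -0.9, 0.3]
opening: -0.0
t 1.8 press xyz mm [-355.1 -170.8  231.7] yaw-Y -0.001 F [ 0.6 -1.1  0.3] open -0.0 q6 0.87
shift [ 105.  -170.9    0.7] turn -0.001
```

```bash
python3 -m creep '[[255,105,-171,0,0],[255,105,-171,0,0],[255,105,-171,0,0],[255,105,-171,0,0],[255,105,-171,0,0],[255,105,-171,100,0],[255,105,-171,100,0],[255,105,-171,150,0],[255,105,-171,190,0],[255,105,-171,190,0],[255,105,-171,190,0]]'
python3 go.py -232 0 38
python3 - <<'E'
from h import *
a=ctrl.get_image("top")[150:300,190:350];b=ctrl.get_image("scene")[140:290,200:360]
cv2.imwrite("pics/p2.png",cv2.resize(np.hstack([a,b])[:,:,::-1],None,fx=2.5,fy=2.5,interpolation=2))
E
```

```text
t: 2.72
tool_pos: [0.4218, 0.1258, 0.0352]
tool_rot: [-3.096, -0.531, 0.019]
contact_force: [-0.7, -0.8, -0.1]
opening: -0.0002
t 2.7167 press xyz mm [-255.9   -0.4   35.2] yaw-Y -0.0 F [-1.  -0.5 -0.1] open -0.0002 q6 1.35
shift [23.9 -0.4 -3.1] turn -0.0
```

View pics/p2.png

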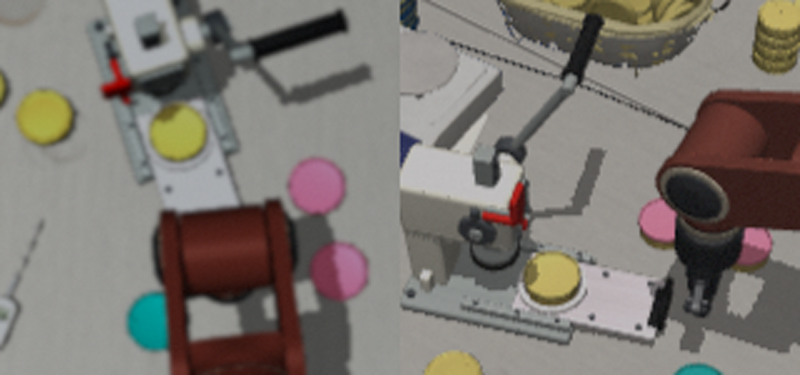

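The shut fingers (690,300 in the right half) stand right in front of the black plate (660,300). Pushing.

```bash
python3 -m creep '[[255,12,0,0,0],[255,24,0,0,0],[255,34,0,0,0],[255,42,0,0,0],[255,50,0,0,0],[255,58,0,0,0],[255,66,0,0,0],[255,74,0,0,0],[255,82,0,0,0],[255,88,0,0,0],[255,92,0,0,0],[255,92,0,0,0]]'
python3 go.py
python3 -m creep '[[255,3,0,0,0],[255,6,0,0,0],[255,8,0,0,0],[255,8,0,0,0]]'
python3 go.py
```

```text
t: 3.82
tool_pos: [0.5152, 0.1574, 0.0414]
tool_rot: [-3.096, -0.531, -0.003]
contact_force: [0.5, -0.6, 0.2]
opening: 0.0002
t 3.8167 press xyz mm [-157.4   -1.7   41.4] yaw-Y -0.0 F [ 0.3 -0.8  0.2] open 0.0002 q6 1.39
t: 4.15
tool_pos: [0.5174, 0.1583, 0.0408]
tool_rot: [3.094, 0.532, -0.02]
contact_force: [-16.6, -7.1, 13.7]
opening: -0.0001
t 4.15 press xyz mm [-155.    -1.6   40.8] yaw-Y 0.0 F [-18.   -1.2  13.7] open -0.0001 q6 1.39
```

```bash
python3 -m creep '[[255,-20,0,0,0],[255,-20,0,0,0],[255,-20,-20,-80,0],[255,-20,-40,-160,0],[255,-20,-50,-240,0],[255,-20,-50,-260,0],[255,-20,-50,-260,0],[255,-20,-50,-260,0],[255,-20,-50,-260,0]]'
python3 go.py -30 50 290
python3 - <<'E'
from h import *
a=ctrl.get_image("top")[130:250,190:350];b=ctrl.get_image("scene")[170:290,190:350]
cv2.imwrite("pics/p3.png",cv2.resize(np.hstack([a,b])[:,:,::-1],None,fx=2.5,fy=2.5,interpolation=2))
E
```

```text
t: 4.9
tool_pos: [0.4883, 0.2016, 0.3095]
tool_rot: [-3.095, -0.532, -0.02]
contact_force: [0.8, 0.5, 1.6]
opening: 0.0003
t 4.9 press xyz mm [-168.    49.   309.5] yaw-Y 0.001 F [0.9 0.2 1.6] open 0.0003 q6 1.48
shift [137.7  -1.   21.3] turn 0.001
```

View pics/p3.png

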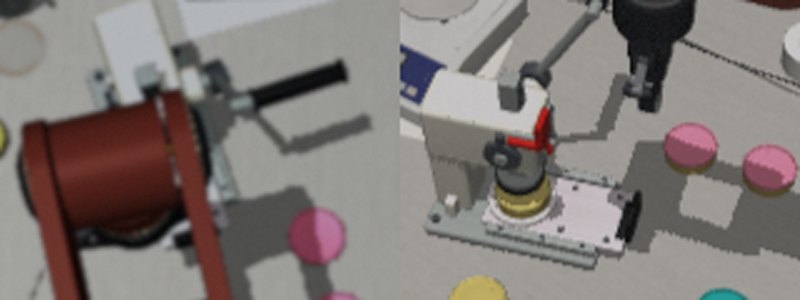

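The tin now sits under the ram with the slide in (plate at about (282,256) full-frame), and the paddle is still upright at (248,222). Next, behind the paddle.

```bash
python3 - <<'E'
from h import *
a=at_z("scene",304.8,261.6,.045);b=at_z("scene",282,256,.045);print("plate travel",np.linalg.norm(a-b))
E
python3 -m creep '[[255,40,0,0,0],[255,80,0,0,0],[255,120,0,0,0],[255,144,0,0,0],[255,144,0,0,0],[255,144,0,15,0],[255,144,0,40,0],[255,144,0,60,0],[255,144,0,80,0],[255,144,0,80,0]]'
python3 go.py -35 50 230
python3 - <<'E'
from h import *
b=ctrl.get_image("scene")[170:270,190:320]
cv2.imwrite("pics/p4.png",cv2.resize(b[:,:,::-1],None,fx=5,fy=5,interpolation=2))
E
```

```text
plate travel 0.07030992418479569
t: 5.83
tool_pos: [0.6174, 0.2468, 0.2131]
tool_rot: [3.095, 0.531, -0.019]
contact_force: [-1.5, 0.4, -2.0]
opening: 0.0002
t 5.8333 press xyz mm [-31.3  48.5 213.1] yaw-Y -0.0 F [-1.3  0.8 -2. ] open 0.0002 q6 1.5
shift [ -3.9  -1.5 -16.8] turn -0.0
```

View pics/p4.png

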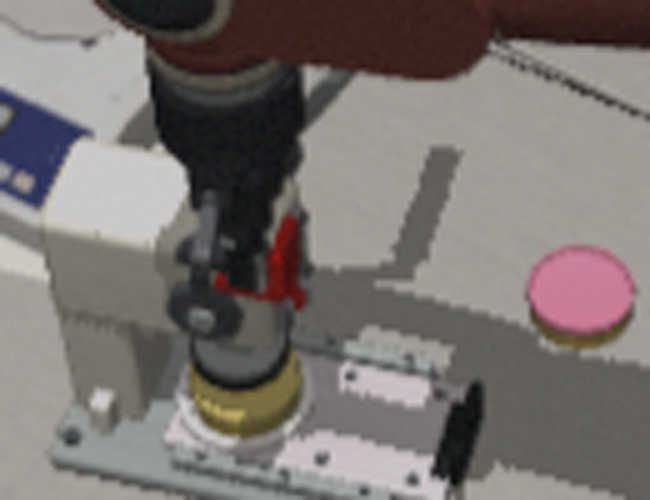

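The finger is behind the paddle, clear of the strut but lower than planned. I'll rise 15 mm and push forward.

```bash
python3 -m creep '[[255,0,0,-8,0],[255,0,0,-16,0],[255,0,0,-16,0],[255,0,0,-16,0]]'
python3 go.py
python3 -m creep '[[255,-8,0,0,0],[255,-16,0,0,0],[255,-24,0,0,0],[255,-32,0,0,0],[255,-40,0,0,0],[255,-46,0,0,0],[255,-50,0,2,0],[255,-50,0,2,0]]'
python3 go.py
```

```text
t: 6.22
tool_pos: [0.6231, 0.2485, 0.241]
tool_rot: [-3.096, -0.531, -0.009]
contact_force: [0.6, -0.1, 0.0]
opening: -0.0001
t 6.2167 press xyz mm [-25.3  48.2 241. ] yaw-Y -0.0 F [ 0.5 -0.3  0. ] open -0.0001 q6 1.5
t: 6.88
tool_pos: [0.5735, 0.2312, 0.235]
tool_rot: [3.096, 0.531, -0.002]
contact_force: [0.1, 1.0, -0.6]
opening: 0.0
t 6.8833 press xyz mm [-77.9  48.4 235. ] yaw-Y -0.0 F [ 0.5  0.9 -0.6] open 0.0 q6 1.49
```

```bash
python3 -m creep '[[255,-6,0,3,0],[255,-12,0,7,0],[255,-17,0,11,0],[255,-19,0,13,0],[255,-19,0,13,0],[255,-19,0,13,0]]'
python3 go.py
python3 - <<'E'
from h import *
b=ctrl.get_image("scene")[170:270,190:320]
cv2.imwrite("pics/p5.png",cv2.resize(b[:,:,::-1],None,fx=5,fy=5,interpolation=2))
E
```

```text
t: 7.38
tool_pos: [0.558, 0.2256, 0.2239]
tool_rot: [-3.096, -0.531, -0.008]
contact_force: [4.2, 1.6, 4.3]
opening: -0.0
t 7.3833 press xyz mm [-94.3  48.3 223.9] yaw-Y -0.0 F [4.5 0.1 4.3] open -0.0 q6 1.49
```

View pics/p5.png

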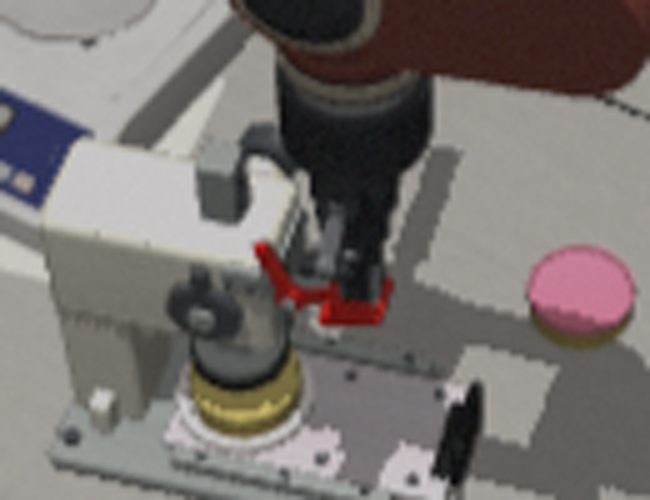

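The catch is fully over: the strut stands upright at (265,250 in the crop), the paddle lies forward at (355,300), and it resists lightly against its stop. Now lift, open, turn 90° and go above the grip.

```bash
python3 -m creep '[[255,0,0,-30,0],[255,0,0,-70,0],[255,0,0,-110,0],[255,0,0,-150,-0.12],[0,10,40,-150,-0.24],[0,18,80,-150,-0.36],[0,18,120,-150,-0.48],[0,18,160,-150,-0.6],[0,18,188,-150,-0.72],[0,18,188,-150,-0.84],[0,18,188,-150,-0.96],[0,18,188,-150,-1.08]]'
python3 -m creep '[[0,0,0,0,-0.12],[0,0,0,0,-0.24],[0,0,0,0,-0.36],[0,0,0,0,-0.48],[0,0,0,0,-0.49],[0,0,0,0,-0.49]]'
python3 go.py -76 -140 280 1.5708
python3 - <<'E'
from h import *
a=ctrl.get_image("top")[110:230,230:360];b=ctrl.get_image("scene")[130:250,190:320]
cv2.imwrite("pics/p6.png",cv2.resize(np.hstack([a,b])[:,:,::-1],None,fx=3,fy=3,interpolation=2))
E
```

```text
t: 8.43
tool_pos: [0.6356, 0.0529, 0.3705]
tool_rot: [-2.376, -2.051, 0.005]
contact_force: [-0.3, -0.5, 0.4]
opening: 0.0854
t: 8.93
tool_pos: [0.6357, 0.0539, 0.3711]
tool_rot: [-1.817, -2.56, 0.003]
contact_force: [-0.3, -0.2, -0.3]
opening: 0.0853
t 8.9333 press xyz mm [ -78.3 -139.5  371.1] yaw-Y 1.567 F [-0.4 -0.1 -0.3] open 0.0853 q6 -0.37
shift [-0.6  2.6 91.1] turn -0.004
```

View pics/p6.png

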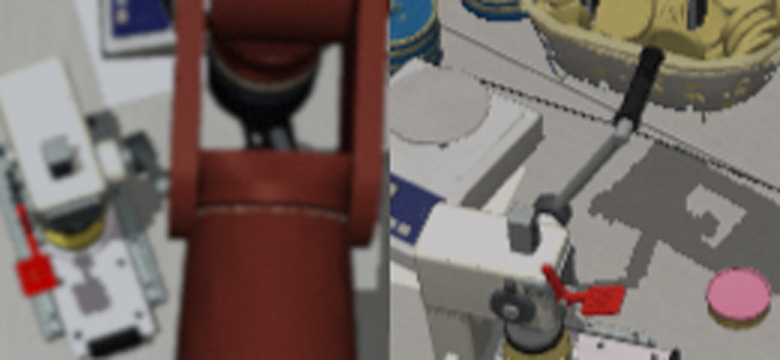

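The catch stays flipped and the lever is up. I'll descend over the grip and close on it.

```bash
python3 -m creep '[[0,0,2,30,0],[0,0,2,60,0],[0,0,2,80,0],[0,0,2,91,0],[0,0,2,91,0],[0,0,2,91,0]]'
python3 go.py
python3 -m creep '[[255,0,0,0,0],[255,0,0,0,0],[255,0,0,0,0],[255,0,0,0,0],[255,0,0,0,0],[255,0,0,0,0]]' 60
python3 go.py
python3 - <<'E'
import numpy as np
for v in np.arange(0,1.2,.1).tolist()+[1.16]:
    a=1.047-v; print(round(v,2),"forward",round(150*(np.cos(a)-np.cos(1.047)),0),"down",round(150*(np.sin(1.047)-np.sin(a)),0))
E
```

```text
t: 9.53
tool_pos: [0.6381, 0.0546, 0.2814]
tool_rot: [-1.815, -2.563, 0.0]
contact_force: [0.7, 0.2, 1.1]
opening: 0.0854
t 9.5333 press xyz mm [ -75.8 -139.6  281.4] yaw-Y 1.569 F [0.7 0.  1.1] open 0.0854 q6 -0.37
t: 10.03
tool_pos: [0.639, 0.0548, 0.2824]
tool_rot: [1.813, 2.563, 0.003]
contact_force: [3.5, 0.2, 1.2]
opening: 0.0205
t 10.0333 press xyz mm [ -74.9 -139.7  282.4] yaw-Y 1.57 F [ 3.4 -1.   1.2] open 0.0205 q6 -0.37
0.0 forward 0.0 down 0.0
0.1 forward 13.0 down 8.0
0.2 forward 24.0 down 17.0
0.3 forward 35.0 down 28.0
0.4 forward 45.0 down 39.0
0.5 forward 53.0 down 52.0
0.6 forward 60.0 down 65.0
0.7 forward 66.0 down 79.0
0.8 forward 70.0 down 93.0
0.9 forward 73.0 down 108.0
1.0 forward 75.0 down 123.0
1.1 forward 75.0 down 138.0
1.16 forward 74.0 down 147.0
```

```bash
python3 -m creep '[[255,0,-7,4,0],[255,0,-13,8,0],[255,0,-19,12,0],[255,0,-24,17,0],[255,0,-30,23,0],[255,0,-35,28,0],[255,0,-40,34,0],[255,0,-45,39,0],[255,0,-49,45,0],[255,0,-53,52,0],[255,0,-53,52,0]]'
python3 go.py
```

```text
t: 10.95
tool_pos: [0.5913, 0.0377, 0.232]
tool_rot: [1.81, 2.558, 0.012]
contact_force: [8.2, 1.9, 2.5]
opening: 0.02
t 10.95 press xyz mm [-125.6 -139.9  232. ] yaw-Y 1.57 F [ 8.4 -1.   2.5] open 0.02 q6 -0.4
```

```bash
python3 -m creep '[[255,0,-4,6,0],[255,0,-7,13,0],[255,0,-10,20,0],[255,0,-13,27,0],[255,0,-15,34,0],[255,0,-17,41,0],[255,0,-19,48,0],[255,0,-20,56,0],[255,0,-20,56,0]]'
python3 go.py
python3 -m creep '[[255,0,-1,6,0],[255,0,-2,12,0],[255,0,-2,18,0],[255,0,-2,24,0],[255,0,-2,29,0],[255,0,-2,32,0],[255,0,-2,32,0],[255,0,-2,32,0]]'
python3 go.py
```

```text
t: 11.7
tool_pos: [0.5716, 0.0306, 0.1767]
tool_rot: [1.812, 2.56, 0.008]
contact_force: [-0.3, 1.9, 13.0]
opening: 0.0202
t 11.7 press xyz mm [-146.5 -140.   176.7] yaw-Y 1.57 F [ 0.3  1.9 13. ] open 0.0202 q6 -0.42
t: 12.37
tool_pos: [0.5687, 0.0296, 0.1455]
tool_rot: [1.813, 2.562, 0.003]
contact_force: [-8.0, -0.4, 14.7]
opening: 0.0201
t 12.3667 press xyz mm [-149.6 -140.   145.5] yaw-Y 1.57 F [-7.7  2.3 14.7] open 0.0201 q6 -0.42
```

```bash
python3 -m creep '[[255,0,0,3,0],[255,0,0,6,0],[255,0,1,9,0],[255,0,1,9,0],[255,0,1,9,0],[255,0,1,9,0]]'
python3 go.py
```

```text
t: 12.87
tool_pos: [0.5689, 0.0296, 0.1373]
tool_rot: [1.814, 2.564, -0.001]
contact_force: [-14.0, -0.3, 20.7]
opening: 0.0202
t 12.8667 press xyz mm [-149.4 -140.   137.3] yaw-Y 1.57 F [-13.3   4.4  20.7] open 0.0202 q6 -0.42
```

```bash
python3 -m creep '[[255,0,2,3,0],[255,0,3,5,0],[255,0,3,5,0],[255,0,3,5,0],[255,0,3,5,0]]'
python3 go.py
python3 - <<'E'
from h import *
a=ctrl.get_image("top")[110:260,190:350];b=ctrl.get_image("scene")[150:300,190:350]
cv2.imwrite("pics/p7.png",cv2.resize(np.hstack([a,b])[:,:,::-1],None,fx=2.5,fy=2.5,interpolation=2))
E
```

```text
t: 13.28
tool_pos: [0.569, 0.0297, 0.1326]
tool_rot: [-1.812, -2.561, 0.011]
contact_force: [-24.8, -5.2, 29.5]
opening: 0.0201
t 13.2833 press xyz mm [-149.3 -140.1  132.6] yaw-Y 1.57 F [-25.1   3.4  29.5] open 0.0201 q6 -0.41
```

View pics/p7.png

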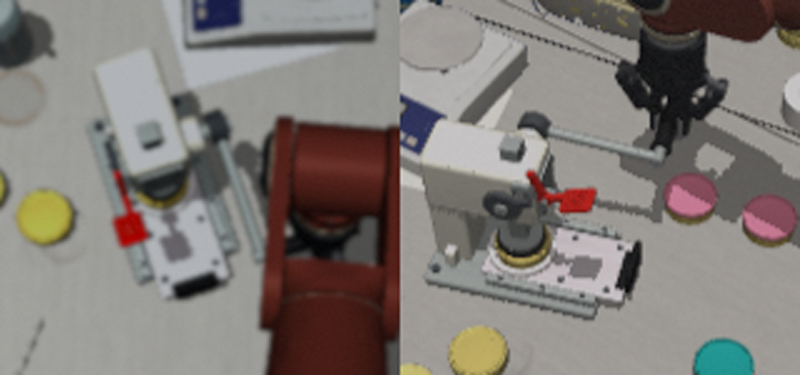

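The ram is down on the lid and the lever is just past level. The slide is in, the catch is over and the neighbours haven't moved. I'll ease the sideways strain a little and hand in.

```bash
python3 -m creep '[[255,0,-2,0,0],[255,0,-4,0,0],[255,0,-4,0,0],[255,0,-4,0,0]]'
python3 go.py
python3 -c "
from station import ctrl
o=ctrl.get_obs()
if o['tool_pos'][2]<.142 and o['contact_force'][2]>8: print(ctrl.finish_job())"
```

```text
t: 13.72
tool_pos: [0.569, 0.0297, 0.1336]
tool_rot: [1.813, 2.562, 0.003]
contact_force: [-11.3, 2.0, 22.8]
opening: 0.0204
t 13.7167 press xyz mm [-149.3 -140.1  133.6] yaw-Y 1.57 F [-10.    5.6  22.8] open 0.0204 q6 -0.42
the job is handed in; nothing more can be done
None
```

I did all three steps in order and handed the job in at about 13.7 s, with the gripper still holding the lever down. The hand-in gave no verdict.

- **Slide:** I pushed it in with the catch still on until it met the stop at about 18 N. The pictures gave about 70 mm of plate travel.
- **Catch:** I flipped it over to its stop with the lever up, and the pictures taken afterwards show it still over.
- **Lever:** I gripped it and pulled it down its arc. At hand-in the grip had dropped about 149 mm. That puts the lever at about 1.16 rad, which is its hard stop, with about 23 N upward on the tool.
- **Last picture:** The ram was down on the lid with the tin upright under it. Finished tin A and the look-alikes in view stood where they had been. The label roll and the second finished tin lay mostly outside that crop, but no move went near them.

**Deviations and limits:**
- The tool's height wandered by up to about 15 mm from what I asked during fast moves, so I corrected it before touching the catch.
- One sideways correction on the lever went the wrong way. It raised the sideways force to 25 N, and I reversed it before handing in.
- I judged the lid's exact travel only from the lever angle and the picture; I did not measure it directly.

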